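Unlatch the ball dish, lift it and give it a quarter turn with the ball centred

ROBOT

A 7-joint arm with a two-finger parallel gripper is mounted at the origin on the work surface. World frame = base frame: x ahead of the robot, y to its left, z up, the work surface at z = 0. Lengths are in m, angles in rad, forces in N, time in s.
With the tool pointing down it reaches from about 0.35 to 0.9 m from the base axis. Payload 8.1 kg.
Tool frame: the origin (TCP) lies on the centre line of the jaws, within the pads' length; the fingertips stand 14 mm ahead of it and the grasp point (between the pads) lies 5 mm behind it (arm.tip_reach is the distance from the TCP to the fingertips, in m); z points along the fingers, y is the direction in which the jaws open and shut (so a half turn about z gives the same grasp; the last joint's range is limited). The gripper opens to 92 mm and grips with 3 to 60 N. Pads are 19 mm wide; open, the fingers measure 130 mm over their backs; the gripper's body (75 mm by 190 mm) begins 47 mm behind the grasp point.
Start: joints at [1.097, 0.434, 0.025, 1.573, -0.012, 1.134, -0.075], TCP at [0.226, -0.583, 0.241] pointing down, gripper open.
Joint ranges: [-2.62, 2.62], [-0.44, 2.09], [-1.27, 1.32], [0.08, 2.57], [-1.32, 4.46], [0.12, 2], [-2.74, 2.74]. Speed limits (rad/s): [2.22, 2.22, 3.01, 3.01, 3.14, 3.14, 3.14].

INTERFACE

Orientations are given as a rotation vector (axis times angle).
In Python, from cell import sensors, vision, arm, nets gives the robot as it stands.
- The arm moves only by the shell command python3 -m handwheel 'ROWS' [FORCE]. ROWS is JSON, a list of rows, each an object of numbers: "tx", "ty", "tz": the shift along the tool's x, y, z in cm; "wx", "wy", "wz": the turn, a rotation vector about the tool's x, y, z in degrees; "claw": the opening, from 0 (shut) to 1 (fully open). A call has 1 to 12 rows; each row is the pose to reach, as a shift and turn from the pose commanded when the call began, along the tool's axes at that moment; what a row does not reach only later rows make up. A row lasts 1/12 s, in which the tool goes at most 41.7 mm and 7.16 degrees, less where a joint would pass 70% of its speed; a pose out of reach is approached as far as the arm can. A call with a gripper value outside its range is refused whole. The fingers move at their own pace and stop on an object; FORCE is the grip in N (left out, the last holds). Time passes only in rows, so rows that repeat a pose let the fingers close. It gives the time, the measured TCP pose, the force and the opening at its end, in the units of the state.
- sensors.observe(): the state, without advancing time (a new reading comes with each control period).
- vision.get_image(name): name is "side" or "top"; returns (picture, depth): 400x640x3 uint8, blue, green, red; 400x640 float32, m along the optical axis (not along the pixel's ray), 0 where there is no reading.
- vision.camera_model(name): a dict with "K" (3x3 intrinsics, pixels), "xyz" and "attitude" of the camera in the world. Camera axes: x right, y down, z forward; pixel columns grow to the right and rows downward; lengths in m; the calibration is good to about 2 mm. A picture is of the moment at which its call begins. camera_model takes no time and is no camera call.
- arm.sign_off(): hands the job in, once; it reports no verdict.
Trained networks look in the newest picture that a camera, given by its name, has taken for a name from the list of things; names that differ only in an ending like _2 or _b are one class to them, and where a whole thing is asked for, a point or a joint stands for the part that bears it (a point fixed in the world has none). Each returns a list of dicts, best first, with "score" (0 to 1); they miss things now and then, are a little off and sometimes report something else, mostly with a low value. They report only what shows in the picture. A call takes as long as a camera call. They do not tell look-alikes from the thing itself.
- nets.cut_out(label, camera): "region" (400x640 bool, what is visible of it) and "uv" ([column, row] in pixels, amid what is visible of it).
The state is a dict: "clock": time; "joints": joint angles; "dq": joint speeds; "joint_efforts": joint torques, N m; "position": TCP position; "ee_rot": TCP orientation; "force": force on the tool from outside, world axes, zero at the start; "ft_torque": the same for the moment, N m; "width": opening from 0.0 (shut) to 1.0 (fully open).
Only numpy, scipy, OpenCV 4.12 (cv2) and the standard library are available. Lean on these libraries where they do the work, as an engineer would, in place of code of your own. Each camera call takes 0.05 s, during which the arm holds its last target.

TASK

Turn the catch on the wooden stand anticlockwise to its end stop, so that its finger swings off the dish. Then lift the dish by its arched handle straight up about 10 cm, and there turn it a quarter turn anticlockwise (seen from above), so that its pouring lip points squarely off the stand's long far side, keeping it level all the while with the loose ball in the middle. Finish still holding it there, level and still, above its place on the stand, with the catch left open and the other things on the console undisturbed.

Things in the scene. Friction and masses are not known exactly. Their poses are not given: they have to be found in the camera images.
- stand: Fixed wooden board, 130 mm (its x) by 270 mm (its y) by 20 mm high, flat on the console. Origin: centre of its underside, z up. Its +x points off its long far side, away from the robot (yaw within 0.35 rad of the world axes). The dish stands on it 50 mm to -y of its centre; the catch is 70 mm to +y of its centre.
- seat (a point): Point on the stand's top face, 20 mm above the console, at the dish's place; axes as the stand's.
- catch (a joint): Angle of the rotary catch about its vertical axis, rad: 0 = its finger points along the stand's -y, over the dish's rim (the finger is 72 mm long, 12 mm wide, 5 mm thick, 2 mm above the rim); it grows anticlockwise seen from above, to the end stop at 1.35, where the finger points nearly to the stand's +x, clear of the dish. It starts between 0 and 0.2. Light friction (about 0.05 N m), no spring: it stays where it is left.
- catch_grip (a point): Where to grip the catch: on its turning axis, 70 mm above the console, in the upright aluminium fin, 44 mm long, 12 mm thick, 34 mm high (from 46 to 80 mm above the console). The fin lies along the finger, so this point's y axis runs along the fin and its x axis through the fin's thickness. Below the fin is a round hub of 32 mm diameter.
- dish: Round aluminium dish with an arched handle, 110 mm diameter, rim 16 mm high, 0.15 to 0.3 kg. Origin: centre of its underside, z up. Inside it is a shallow cone rising 8 degrees from the middle. A small pouring lip juts out to its +x. At the start +x points along the stand's -y, within 0.08 rad; at the end it must point along the stand's +x.
- dish_handle (a point): Middle of the handle's top bar, straight above the dish's centre, 94 mm above its underside. The bar is 12 mm thick (dish x), 20 mm high and 118 mm long (dish y), on two posts at its ends; the room under it is 84 mm high over the dish's underside.
- dish_lip (a point): Outer end of the pouring lip, 74 mm from the dish's centre along dish +x, 15 mm above its underside; the lip is 24 mm wide.
- dish_middle (a point): Lowest point of the dish's inside, at its centre, 5 mm above its underside.
- ball_center (a point): Centre of the loose glass ball, 25 mm diameter, about 20 g, lying in the dish; 12.6 mm above dish_middle when centred.
- remote: Silver plastic remote control, 165 x 42 x 16 mm, lying on the console to the robot's right. Not to be moved. Origin: centre of its underside.
- pot: Terracotta pot with a twist cap, 104 mm diameter, 108 mm high, beyond the stand on the left. Not to be moved. Origin: centre of its underside.
- coaster: Square bamboo coaster, 100 x 100 x 9 mm, beyond the stand on the right. Not to be moved. Origin: centre of its underside.
- controller: Red plastic game controller, about 100 x 160 x 50 mm, to the robot's left. Not to be moved. Origin: at console height under the middle of its body.
There are look-alikes about, which are no part of the job. Of the things like the dish, leave any that is blue; of the rest the smaller one is meant.

How it is judged:
By the outcome, as a careful person would: the job done as asked, in the order asked, and still so for the second after the job is handed in, while the arm keeps its last pose, push and grip.
It also fails if it takes over 64 s, if anything falls off the work surface, if the arm or the gripper's body presses on something with over 40 N, if the wrist force passes 120 N, or if a joint passes its speed limit or range.

## Working session

There is one attempt and no reset: what is moved stays moved. The work goes in short steps, Python scripts to look and compute and a shell command to move; the robot and the scene stay as the last step left them, time stands still between calls to the robot, and variables do not carry over. Pictures are saved under pics/ and viewed, and the job is handed in when it is done.

```bash
ls; mkdir -p pics; python3 - <<'E'
from cell import sensors, vision, arm, nets
import cv2
s=sensors.observe(); print(s); print(arm.tip_reach)
for n in ("side","top"):
    im,d=vision.get_image(n); cv2.imwrite(f"pics/{n}0.png",im); print(n,vision.camera_model(n))
E
```

```text
pics
{'clock': 0.0, 'joints': array([ 1.09739494,  0.43523004,  0.02496388,  1.57407432, -0.01164474,
        1.13401126, -0.07509024]), 'dq': array([-6.22134164e-04, -6.55891346e-04, -3.26390858e-04, -2.10092170e-04,
       -1.66546648e-04, -9.55514673e-04,  5.76618001e-05]), 'joint_efforts': array([-1.14885705e-03, -6.67854023e+01,  9.84399877e-01, -3.14460611e+01,
       -6.06582407e-02,  4.31160873e-02,  1.23267605e-04]), 'position': array([ 0.22626804, -0.58208404,  0.23994927]), 'ee_rot': array([-3.08627044e+00, -5.78731562e-01,  6.08666091e-04]), 'force': array([ 0.29507083, -0.02669288, -0.7435447 ]), 'ft_torque': array([0.00157023, 0.03823194, 0.04228402]), 'width': 1.0007835643622185}
0.014
side {'K': array([[516.65834531,   0.        , 314.37099015],
       [  0.        , 516.65834531, 200.50538317],
       [  0.        ,   0.        ,   1.        ]]), 'xyz': array([ 0.42955261, -0.94503009,  0.79664141]), 'attitude': array([-2.21596633,  0.13309653, -0.03636004])}
top {'K': array([[465.13256538,   0.        , 310.90761098],
       [  0.        , 465.13256538, 205.094005  ],
       [  0.        ,   0.        ,   1.        ]]), 'xyz': array([0.41423604, 0.02431712, 1.18298788]), 'attitude': array([-2.14052862,  2.20182096, -0.13454577])}
```

View pics/side0.png

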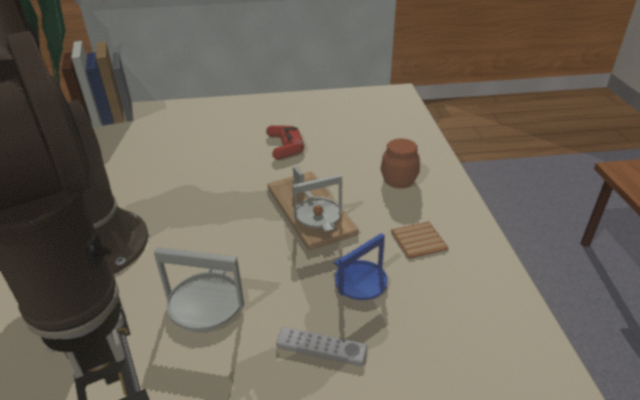

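View pics/top0.png

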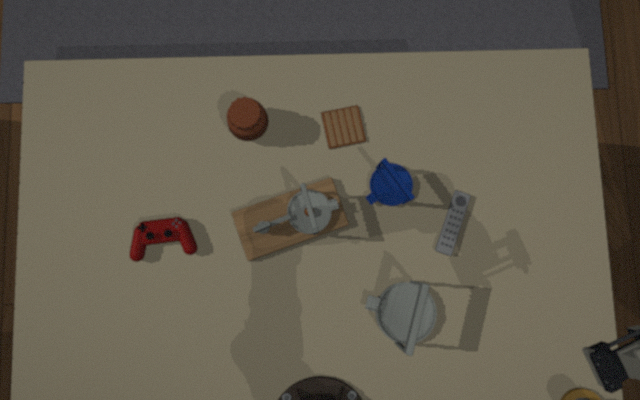

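The top view shows the stand at about (291,218) with the dish at (311,212) and the catch at (264,226). The blue and the larger grey look-alikes are at (391,184) and (408,313). Next I measure.

```bash
cat > h.py <<'E'
import numpy as np, cv2
from scipy.spatial.transform import Rotation as R
from cell import sensors, vision, arm, nets
def cloud(n,im_d=None):
    im,d=im_d if im_d is not None else vision.get_image(n)
    c=vision.camera_model(n);K=c["K"]
    v,u=np.mgrid[:400,:640]
    p=np.stack([(u-K[0,2])/K[0,0]*d,(v-K[1,2])/K[1,1]*d,d],-1)
    P=p@R.from_rotvec(c["attitude"]).as_matrix().T+c["xyz"]
    P[d==0]=np.nan
    return im,P
def proj(n,X):
    c=vision.camera_model(n);K=c["K"]
    p=(np.atleast_2d(X)-c["xyz"])@R.from_rotvec(c["attitude"]).as_matrix()
    q=p@K.T; return q[:,:2]/q[:,2:]
E
python3 - <<'E'
from h import *
np.set_printoptions(precision=4,suppress=True)
for cam in("top","side"):
    im,P=cloud(cam)
    np.save(f"P_{cam}.npy",P); cv2.imwrite(f"I_{cam}.png",im)
    for l in("stand","dish","catch","ball_center","dish_handle","catch_grip"):
        for r in nets.cut_out(l,cam)[:4]:
            m=r["region"]; q=P[m]; q=q[~np.isnan(q[:,0])]
            print(cam,l,round(r["score"],2),r["uv"],m.sum(),np.median(q,0),np.percentile(q[:,2],[2,98]))
            np.save(f"m_{cam}_{l}_{int(r['uv'][0])}.npy",m)
im=cv2.imread("I_top.png")[150:290,200:380]; cv2.imwrite("pics/topz.png",cv2.resize(im,None,fx=4,fy=4,interpolation=cv2.INTER_CUBIC))
im=cv2.imread("I_side.png")[150:260,250:380]; cv2.imwrite("pics/sidez.png",cv2.resize(im,None,fx=5,fy=5,interpolation=cv2.INTER_CUBIC))
E
```

```text
top stand 0.7 [274.6, 225.7] 3859 [0.4963 0.0993 0.021 ] [0.016  0.0786]
top stand 0.65 [449.5, 222.3] 1125 [ 0.4854 -0.3473  0.0168] [0.0023 0.0218]
top dish 0.88 [390.0, 186.5] 1586 [ 0.5867 -0.1907  0.013 ] [0.005  0.1067]
top dish 0.8 [311.7, 213.0] 1582 [0.5266 0.0104 0.0326] [0.0256 0.127 ]
top dish 0.61 [402.8, 311.9] 3349 [ 0.2733 -0.2086  0.0172] [0.0074 0.1444]
top catch 0.81 [264.5, 222.2] 261 [0.4932 0.1179 0.0484] [0.0276 0.0837]
top ball_center 0.65 [309.2, 210.0] 1593 [0.5271 0.0124 0.0327] [0.026 0.127]
top dish_handle 0.83 [308.5, 209.3] 1563 [0.5274 0.0125 0.0326] [0.0258 0.1271]
top dish_handle 0.71 [404.2, 311.8] 3446 [ 0.2726 -0.2086  0.0171] [0.0036 0.1444]
top catch_grip 0.8 [267.2, 227.1] 304 [0.4932 0.1157 0.0469] [0.019  0.0837]
top catch_grip 0.71 [451.6, 224.7] 1071 [ 0.4872 -0.3487  0.017 ] [0.011  0.0218]
side stand 0.61 [300.6, 222.6] 2465 [0.4994 0.0337 0.0206] [0.0055 0.0777]
side dish 0.95 [200.3, 288.9] 5145 [ 0.2694 -0.2209  0.0174] [0.0092 0.1432]
side dish 0.75 [319.5, 203.3] 1743 [0.5284 0.0084 0.0346] [0.026 0.126]
side dish 0.58 [361.0, 276.2] 2323 [ 0.5946 -0.2007  0.0132] [0.006  0.1057]
side catch 0.79 [298.4, 180.8] 199 [0.4906 0.1149 0.0642] [0.0402 0.082 ]
side ball_center 0.43 [318.8, 209.7] 63 [0.5256 0.0043 0.0454] [0.0373 0.0518]
side dish_handle 0.96 [318.2, 204.5] 1766 [0.5277 0.0086 0.0345] [0.0232 0.1258]
side dish_handle 0.83 [363.0, 273.4] 2369 [ 0.594  -0.2003  0.0132] [0.0059 0.1058]
side dish_handle 0.76 [202.2, 291.8] 5007 [ 0.2708 -0.2212  0.0172] [0.0089 0.1431]
side catch_grip 0.71 [300.9, 177.2] 209 [0.4909 0.1176 0.0633] [0.0052 0.082 ]
side catch_grip 0.32 [416.7, 242.2] 1425 [ 0.7447 -0.0911  0.009 ] [0.0001 0.0123]
```

View pics/topz.png

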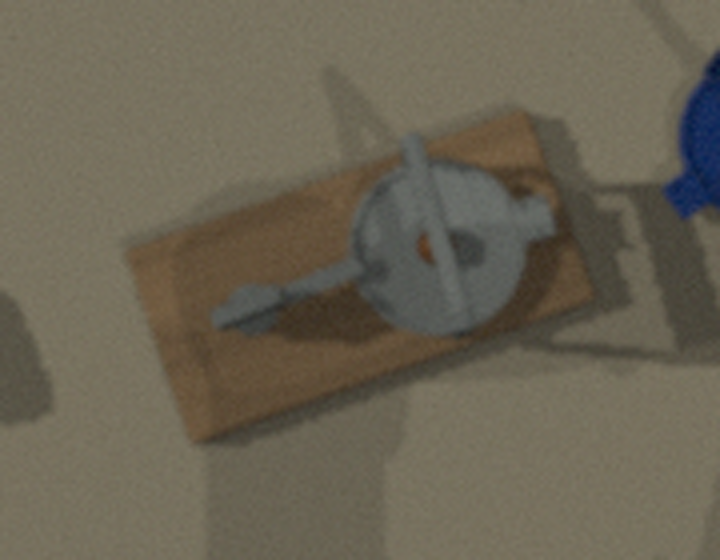

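View pics/sidez.png

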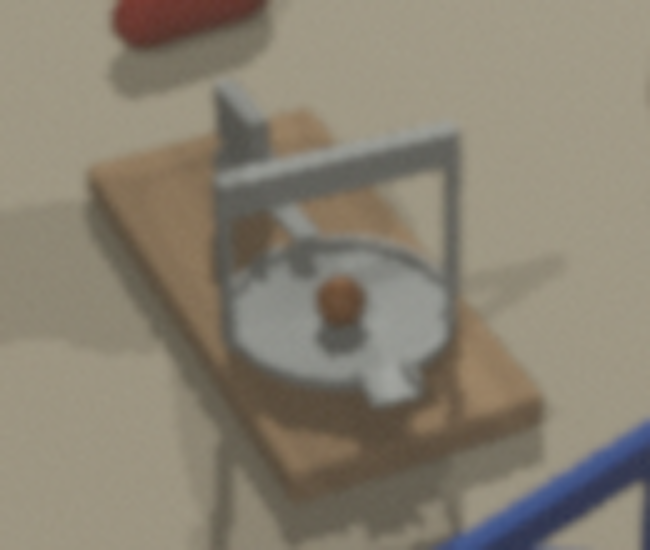

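```bash
python3 - <<'E'
from h import *
np.set_printoptions(precision=4,suppress=True)
def rect(q):
    (c,s,a)=cv2.minAreaRect((q[:,:2]*1000).astype(np.float32)); return np.array(c)/1000,s,a
for cam in("top","side"):
    P=np.load(f"P_{cam}.npy"); q=P.reshape(-1,3); q=q[~np.isnan(q[:,0])]
    q=q[(abs(q[:,0]-.51)<.13)&(abs(q[:,1]-.06)<.19)]
    st=q[(q[:,2]>.014)&(q[:,2]<.026)]
    print(cam,"stand",rect(st), "z",np.median(st[:,2]))
    fin=q[(q[:,2]>.06)&(q[:,1]>.07)]
    c=fin.mean(0);w,v=np.linalg.eigh(np.cov(fin[:,:2].T)); print("fin",len(fin),c,rect(fin),"dir",np.degrees(np.arctan2(*v[::-1,1])),fin[:,2].max())
    ft=fin[fin[:,2]>.075]; print("fintop",len(ft),ft.mean(0),rect(ft))
    hd=q[(q[:,2]>.12)&(q[:,1]<.09)]
    w,v=np.linalg.eigh(np.cov(hd[:,:2].T)); print("handle",len(hd),hd.mean(0),rect(hd),"dir",np.degrees(np.arctan2(*v[::-1,1])),np.median(hd[:,2]))
    rm=q[(q[:,2]>.033)&(q[:,2]<.04)&(q[:,1]<.09)]; print("rim/lip",len(rm),rm.mean(0),cv2.minEnclosingCircle((rm[:,:2]*1000).astype(np.float32)))
    fg=q[(q[:,2]>.036)&(q[:,2]<.048)&(q[:,1]<.1)&(q[:,1]>.055)]
    print("finger",len(fg),fg.mean(0)); 
E
```

```text
top stand (array([0.51  , 0.0612]), (130.2115478515625, 269.8367614746094), 18.197187423706055) z 0.020806535115455715
fin 107 [0.4875 0.1269 0.0795] (array([0.488 , 0.1273]), (12.284939765930176, 43.515846252441406), 21.01820945739746) dir 111.29868464870529 0.08576349172542308
fintop 97 [0.4878 0.1274 0.0806] (array([0.488 , 0.1273]), (12.208474159240723, 43.515846252441406), 21.01820945739746)
handle 262 [0.5246 0.0133 0.1246] (array([0.5249, 0.0134]), (117.95230865478516, 12.007028579711914), 14.250219345092773) dir -165.78275023055517 0.12443069638254467
rim/lip 495 [0.5274 0.0038 0.0355] ((519.1215209960938, 14.744787216186523), 76.97647857666016)
finger 103 [0.5114 0.0761 0.0426]
side stand (array([0.5112, 0.0593]), (131.3493194580078, 276.7181701660156), 18.276479721069336) z 0.0206422499143345
fin 117 [0.4898 0.1202 0.074 ] (array([0.4902, 0.1244]), (13.688084602355957, 49.003700256347656), 22.95271110534668) dir 113.97201710444072 0.08435036631049586
fintop 63 [0.49   0.1233 0.0795] (array([0.4902, 0.1256]), (13.467855453491211, 46.2255744934082), 17.554040908813477)
handle 223 [0.5266 0.0097 0.1241] (array([0.5263, 0.011 ]), (116.85006713867188, 17.673194885253906), 14.322280883789062) dir -165.86423956455852 0.12443195118116557
rim/lip 401 [0.5299 0.0016 0.0358] ((525.4507446289062, 4.477460861206055), 68.55573272705078)
finger 62 [0.516  0.0671 0.0414]
```

```bash
cat >> h.py <<'E'
def go(pos,ydir):
    s=sensors.observe(); A=R.from_rotvec(s["ee_rot"]); M=A.as_matrix()
    a=np.radians(ydir); y=np.array([np.cos(a),np.sin(a),0]); z=np.array([0,0,-1.]); x=np.cross(y,z)
    T=np.stack([x,y,z],1)
    print("t cm",np.round(M.T@(np.array(pos)-s["position"])*100,2),"w deg",np.round(np.degrees((A.inv()*R.from_matrix(T)).as_rotvec()),2))
    st()
def st():
    s=sensors.observe(); A=R.from_rotvec(s["ee_rot"]).as_matrix()
    print("pos",np.round(s["position"],4),"ydir",round(np.degrees(np.arctan2(A[1,1],A[0,1])),2),"z",np.round(A[:,2],4),"F",np.round(s["force"],1),"T",np.round(s["ft_torque"],2),"w",round(s["width"],3),"j",np.round(s["joints"],2),"t",round(s["clock"],2))
E
python3 -c "
from h import *
go((.488,.1273,.24),21.3)"
```

```text
t cm [ 50.09 -56.69   0.07] w deg [  0.     0.   -90.06]
pos [ 0.2264 -0.5826  0.2408] ydir -68.76 z [ 0.e+00 -1.e-04 -1.e+00] F [-0.4 -0.1 -0.1] T [-0.02 -0.02 -0.01] w 0.999 j [ 1.1   0.43  0.03  1.57 -0.01  1.13 -0.08] t 0.8
```

```bash
python3 -m handwheel '[{"tx":1,"ty":-1.1,"wz":-2},{"tx":3,"ty":-3.4,"wz":-6},{"tx":5.5,"ty":-6,"wz":-10},{"tx":8,"ty":-9,"wz":-15},{"tx":10.5,"ty":-12,"wz":-20},{"tx":13,"ty":-15,"wz":-25},{"tx":15.5,"ty":-18,"wz":-30},{"tx":18,"ty":-21,"wz":-35},{"tx":20.5,"ty":-23.5,"wz":-39},{"tx":23,"ty":-26,"wz":-43},{"tx":24.5,"ty":-27.6,"wz":-45},{"tx":25,"ty":-28.3,"wz":-45}]'; python3 -c "
from h import *
go((.488,.1273,.24),21.3)"
```

```text
t cm [ 50.09 -56.69   0.07] w deg [  0.     0.   -90.06]
pos [ 0.2264 -0.5826  0.2408] ydir -68.76 z [ 0.e+00 -1.e-04 -1.e+00] F [-0.4 -0.1 -0.1] T [-0.02 -0.02 -0.01] w 0.999 j [ 1.1   0.43  0.03  1.57 -0.01  1.13 -0.08] t 0.8invalid input
```

```bash
python3 -m handwheel '[{"tx":1,"ty":-1.1,"tz":0,"wx":0,"wy":0,"wz":-2,"claw":1},{"tx":3,"ty":-3.4,"tz":0,"wx":0,"wy":0,"wz":-6,"claw":1},{"tx":6,"ty":-7,"tz":0,"wx":0,"wy":0,"wz":-11,"claw":1},{"tx":8.5,"ty":-10,"tz":0,"wx":0,"wy":0,"wz":-16,"claw":1},{"tx":11,"ty":-13,"tz":0,"wx":0,"wy":0,"wz":-21,"claw":1},{"tx":13.5,"ty":-16,"tz":0,"wx":0,"wy":0,"wz":-26,"claw":1},{"tx":16,"ty":-19,"tz":0,"wx":0,"wy":0,"wz":-31,"claw":1},{"tx":18.5,"ty":-21.5,"tz":0,"wx":0,"wy":0,"wz":-36,"claw":1},{"tx":21,"ty":-24,"tz":0,"wx":0,"wy":0,"wz":-40,"claw":1},{"tx":23,"ty":-26,"tz":0,"wx":0,"wy":0,"wz":-43,"claw":1},{"tx":24.5,"ty":-27.6,"tz":0,"wx":0,"wy":0,"wz":-45,"claw":1},{"tx":25,"ty":-28.3,"tz":0,"wx":0,"wy":0,"wz":-45,"claw":1}]'; python3 -c "
from h import *
go((.488,.1273,.24),21.3)"
```

```text
clock: 1.8
position: [0.3583, -0.2252, 0.2411]
ee_rot: [2.626, 1.724, 0.002]
force: [0.5, 0.4, 0.6]
width: 1.001
t cm [37.5  -2.11  0.13] w deg [ 6.000e-02 -1.000e-02 -4.471e+01]
pos [ 0.3583 -0.2252  0.2411] ydir -23.41 z [ 1.1e-03  2.0e-04 -1.0e+00] F [0.5 0.4 0.6] T [-0.02 -0.09 -0.04] w 1.001 j [ 0.73  0.13 -0.33  2.01  0.05  1.01 -0.03] t 1.8
```

```bash
python3 -m handwheel '[{"tx":1,"ty":0,"tz":0,"wx":0,"wy":0,"wz":-2,"claw":1},{"tx":4,"ty":-0.2,"tz":0,"wx":0,"wy":0,"wz":-6,"claw":1},{"tx":8,"ty":-0.4,"tz":0,"wx":0,"wy":0,"wz":-11,"claw":1},{"tx":12,"ty":-0.7,"tz":0,"wx":0,"wy":0,"wz":-16,"claw":1},{"tx":16,"ty":-0.9,"tz":0,"wx":0,"wy":0,"wz":-21,"claw":1},{"tx":20,"ty":-1.1,"tz":0,"wx":0,"wy":0,"wz":-26,"claw":1},{"tx":24,"ty":-1.3,"tz":0,"wx":0,"wy":0,"wz":-31,"claw":1},{"tx":28,"ty":-1.6,"tz":0,"wx":0,"wy":0,"wz":-36,"claw":1},{"tx":31.5,"ty":-1.8,"tz":0,"wx":0,"wy":0,"wz":-40,"claw":1},{"tx":34.5,"ty":-1.9,"tz":0,"wx":0,"wy":0,"wz":-43,"claw":1},{"tx":36.8,"ty":-2.0,"tz":0,"wx":0,"wy":0,"wz":-44.5,"claw":1},{"tx":37.5,"ty":-2.1,"tz":0,"wx":0,"wy":0,"wz":-44.7,"claw":1}]'; python3 -c "
from h import *
go((.488,.1273,.14),21.3)"
```

```text
clock: 2.8
position: [0.4901, 0.1265, 0.2407]
ee_rot: [-1.775, -2.591, -0.003]
force: [-0.4, -0.4, -0.2]
width: 1.001
t cm [ 0.14 -0.18 10.07] w deg [ 0.08 -0.1  -0.11]
pos [0.4901 0.1265 0.2407] ydir 21.19 z [ 6.0e-04  2.1e-03 -1.0e+00] F [-0.4 -0.4 -0.2] T [-0.01 -0.12 -0.  ] w 1.001 j [ 0.17  0.32 -0.67  1.82  0.22  1.08 -0.21] t 2.8
```

```bash
python3 -m handwheel '[{"tx":0,"ty":-0.1,"tz":1,"wx":0,"wy":0,"wz":0,"claw":0.8},{"tx":0.1,"ty":-0.2,"tz":3.5,"wx":0,"wy":0,"wz":0,"claw":0.6},{"tx":0.1,"ty":-0.2,"tz":6.5,"wx":0,"wy":0,"wz":0,"claw":0.5},{"tx":0.1,"ty":-0.2,"tz":9,"wx":0,"wy":0,"wz":0,"claw":0.5},{"tx":0.1,"ty":-0.2,"tz":10,"wx":0,"wy":0,"wz":0,"claw":0.5},{"tx":0.1,"ty":-0.2,"tz":10,"wx":0,"wy":0,"wz":0,"claw":0.5},{"tx":0.1,"ty":-0.2,"tz":10,"wx":0,"wy":0,"wz":0,"claw":0.5}]'; python3 - <<'E'
from h import *
go((.488,.1273,.067),21.3)
im,d=vision.get_image("side"); cv2.imwrite("pics/a1.png",cv2.resize(im[60:300,120:440],None,fx=2.4,fy=2.4,interpolation=cv2.INTER_CUBIC))
E
```

```text
clock: 3.38
position: [0.4865, 0.1226, 0.1408]
ee_rot: [-1.782, -2.587, 0.002]
force: [0.6, -0.1, 0.7]
width: 0.541
t cm [0.39 0.31 7.38] w deg [-0.06  0.02 -0.44]
pos [0.4865 0.1226 0.1408] ydir 20.86 z [-8.e-04 -7.e-04 -1.e+00] F [ 0.6 -0.1  0.7] T [ 0.01 -0.15 -0.01] w 0.541 j [ 0.12  0.43 -0.62  1.95  0.32  0.86 -0.31] t 3.38
```

View pics/a1.png

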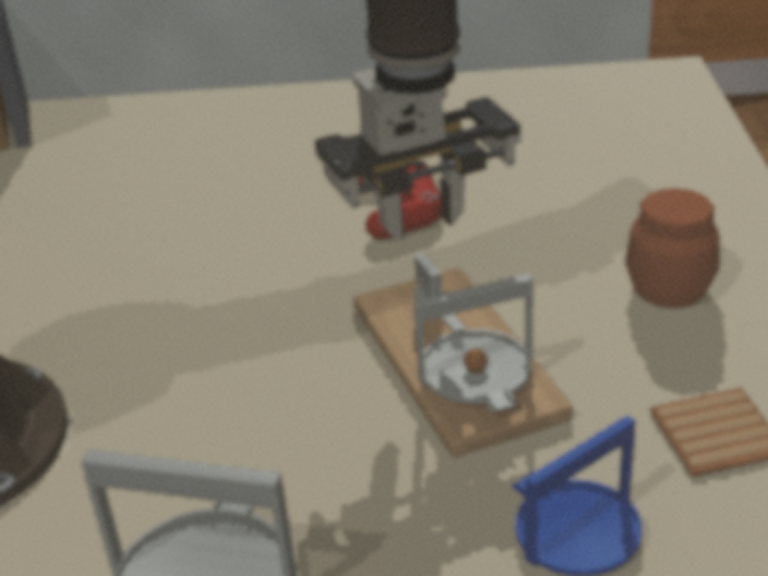

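The gripper is straight above the fin (425,275 in the crop) and its jaws open across it. I go down and re-check before gripping.

```bash
python3 -m handwheel '[{"tx":0.2,"ty":0.2,"tz":0.5,"wx":0,"wy":0,"wz":-0.4,"claw":0.5},{"tx":0.4,"ty":0.3,"tz":2,"wx":0,"wy":0,"wz":-0.4,"claw":0.5},{"tx":0.4,"ty":0.3,"tz":4,"wx":0,"wy":0,"wz":-0.4,"claw":0.5},{"tx":0.4,"ty":0.3,"tz":6,"wx":0,"wy":0,"wz":-0.4,"claw":0.5},{"tx":0.4,"ty":0.3,"tz":7,"wx":0,"wy":0,"wz":-0.4,"claw":0.5},{"tx":0.4,"ty":0.3,"tz":7.4,"wx":0,"wy":0,"wz":-0.4,"claw":0.5},{"tx":0.4,"ty":0.3,"tz":7.4,"wx":0,"wy":0,"wz":-0.4,"claw":0.5},{"tx":0.4,"ty":0.3,"tz":7.4,"wx":0,"wy":0,"wz":-0.4,"claw":0.5}]'; python3 - <<'E'
from h import *
go((.488,.1273,.067),21.3)
im,d=vision.get_image("side"); cv2.imwrite("pics/a2.png",cv2.resize(im[100:280,200:420],None,fx=3.2,fy=3.2,interpolation=cv2.INTER_CUBIC))
E
```

```text
clock: 4.1
position: [0.4885, 0.1289, 0.0675]
ee_rot: [1.771, 2.594, 0.001]
force: [-0.6, 0.3, 0.7]
width: 0.499
t cm [-0.13 -0.11  0.05] w deg [0.06 0.01 0.05]
pos [0.4885 0.1289 0.0675] ydir 21.35 z [ 1.1e-03  3.0e-04 -1.0e+00] F [-0.6  0.3  0.7] T [-0.01 -0.14  0.04] w 0.499 j [ 0.05  0.53 -0.56  2.01  0.43  0.71 -0.4 ] t 4.1
```

View pics/a2.png

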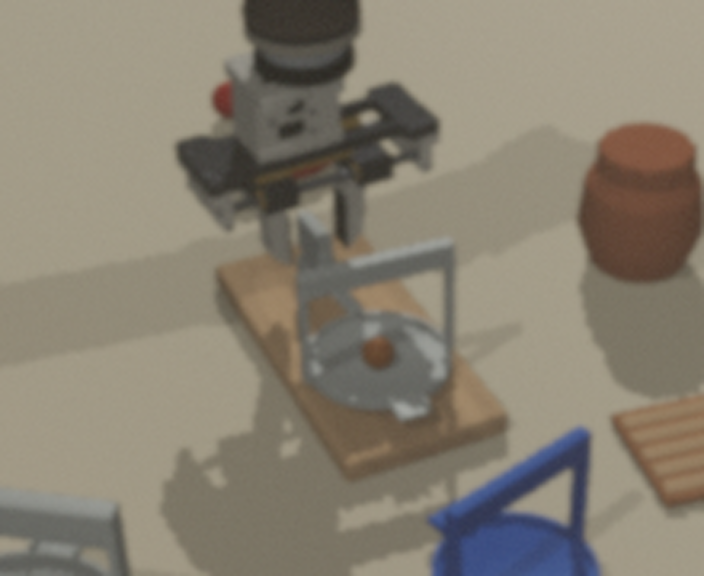

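```bash
python3 -m handwheel '[{"tx":-0.1,"ty":-0.1,"tz":0,"wx":0,"wy":0,"wz":0,"claw":0.4},{"tx":-0.1,"ty":-0.1,"tz":0,"wx":0,"wy":0,"wz":0,"claw":0.3},{"tx":-0.1,"ty":-0.1,"tz":0,"wx":0,"wy":0,"wz":0,"claw":0.2},{"tx":-0.1,"ty":-0.1,"tz":0,"wx":0,"wy":0,"wz":0,"claw":0.1},{"tx":-0.1,"ty":-0.1,"tz":0,"wx":0,"wy":0,"wz":0,"claw":0},{"tx":-0.1,"ty":-0.1,"tz":0,"wx":0,"wy":0,"wz":0,"claw":0},{"tx":-0.1,"ty":-0.1,"tz":0,"wx":0,"wy":0,"wz":0,"claw":0},{"tx":-0.1,"ty":-0.1,"tz":0,"wx":0,"wy":0,"wz":0,"claw":0}]' 15; python3 -c "
from h import *
st()"
```

```text
clock: 4.82
position: [0.489, 0.1278, 0.0671]
ee_rot: [1.771, 2.593, 0.004]
force: [5.2, 2.1, -3.7]
width: 0.127
pos [0.489  0.1278 0.0671] ydir 21.34 z [ 0.0028  0.0015 -1.    ] F [ 5.2  2.1 -3.7] T [ 0.27 -1.17 -0.01] w 0.127 j [ 0.06  0.53 -0.56  2.01  0.43  0.71 -0.4 ] t 4.82
```

```bash
python3 -m handwheel '[{"tx":0,"ty":0,"tz":0,"wx":0,"wy":0,"wz":-2,"claw":0},{"tx":0,"ty":0,"tz":0,"wx":0,"wy":0,"wz":-5,"claw":0},{"tx":0,"ty":0,"tz":0,"wx":0,"wy":0,"wz":-9,"claw":0},{"tx":0,"ty":0,"tz":0,"wx":0,"wy":0,"wz":-13,"claw":0},{"tx":0,"ty":0,"tz":0,"wx":0,"wy":0,"wz":-17,"claw":0},{"tx":0,"ty":0,"tz":0,"wx":0,"wy":0,"wz":-21,"claw":0},{"tx":0,"ty":0,"tz":0,"wx":0,"wy":0,"wz":-25,"claw":0},{"tx":0,"ty":0,"tz":0,"wx":0,"wy":0,"wz":-29,"claw":0},{"tx":0,"ty":0,"tz":0,"wx":0,"wy":0,"wz":-32,"claw":0},{"tx":0,"ty":0,"tz":0,"wx":0,"wy":0,"wz":-34,"claw":0},{"tx":0,"ty":0,"tz":0,"wx":0,"wy":0,"wz":-35,"claw":0},{"tx":0,"ty":0,"tz":0,"wx":0,"wy":0,"wz":-35,"claw":0}]' ; python3 -c "
from h import *
st()"
```

```text
clock: 5.82
position: [0.4883, 0.1273, 0.0671]
ee_rot: [0.909, 3.006, 0.001]
force: [3.3, -1.1, 3.8]
width: 0.128
pos [0.4883 0.1273 0.0671] ydir 56.34 z [ 1.4e-03  4.0e-04 -1.0e+00] F [ 3.3 -1.1  3.8] T [-0.14 -0.82  0.02] w 0.128 j [ 0.17  0.58 -0.72  2.01  0.55  0.76  0.1 ] t 5.82
```

```bash
python3 -m handwheel '[{"tx":0,"ty":0,"tz":0,"wx":0,"wy":0,"wz":-2,"claw":0},{"tx":0,"ty":0,"tz":0,"wx":0,"wy":0,"wz":-5,"claw":0},{"tx":0,"ty":0,"tz":0,"wx":0,"wy":0,"wz":-9,"claw":0},{"tx":0,"ty":0,"tz":0,"wx":0,"wy":0,"wz":-13,"claw":0},{"tx":0,"ty":0,"tz":0,"wx":0,"wy":0,"wz":-17,"claw":0},{"tx":0,"ty":0,"tz":0,"wx":0,"wy":0,"wz":-21,"claw":0},{"tx":0,"ty":0,"tz":0,"wx":0,"wy":0,"wz":-25,"claw":0},{"tx":0,"ty":0,"tz":0,"wx":0,"wy":0,"wz":-29,"claw":0},{"tx":0,"ty":0,"tz":0,"wx":0,"wy":0,"wz":-32,"claw":0},{"tx":0,"ty":0,"tz":0,"wx":0,"wy":0,"wz":-35,"claw":0},{"tx":0,"ty":0,"tz":0,"wx":0,"wy":0,"wz":-37,"claw":0},{"tx":0,"ty":0,"tz":0,"wx":0,"wy":0,"wz":-37,"claw":0}]' ; python3 -c "
from h import *
st()"
python3 -m handwheel '[{"tx":0,"ty":0,"tz":0,"wx":0,"wy":0,"wz":-0.7,"claw":0},{"tx":0,"ty":0,"tz":0,"wx":0,"wy":0,"wz":-1.3,"claw":0},{"tx":0,"ty":0,"tz":0,"wx":0,"wy":0,"wz":-1.8,"claw":0},{"tx":0,"ty":0,"tz":0,"wx":0,"wy":0,"wz":-1.8,"claw":0}]' ; python3 -c "
from h import *
st()"
```

```text
clock: 6.82
position: [0.488, 0.1263, 0.067]
ee_rot: [-0.092, 3.139, -0.002]
force: [2.0, -3.0, 7.6]
width: 0.131
pos [0.488  0.1263 0.067 ] ydir 93.36 z [ 8.0e-04 -1.4e-03 -1.0e+00] F [ 2.  -3.   7.6] T [-0.74 -0.52  0.01] w 0.131 j [ 0.27  0.63 -0.88  2.    0.67  0.83  0.64] t 6.82
clock: 7.15
position: [0.4881, 0.1263, 0.0671]
ee_rot: [-0.138, 3.138, -0.003]
force: [2.1, -4.1, 7.1]
width: 0.13
pos [0.4881 0.1263 0.0671] ydir 95.05 z [ 0.001  -0.0016 -1.    ] F [ 2.1 -4.1  7.1] T [-0.69 -0.56 -0.04] w 0.13 j [ 0.27  0.64 -0.88  2.    0.68  0.83  0.66] t 7.15
```

```bash
python3 -m handwheel '[{"tx":0,"ty":0,"tz":0,"wx":0,"wy":0,"wz":-0.5,"claw":0},{"tx":0,"ty":0,"tz":0,"wx":0,"wy":0,"wz":-1,"claw":0},{"tx":0,"ty":0,"tz":0,"wx":0,"wy":0,"wz":-1,"claw":0}]' ; python3 -c "
from h import *
st()"
python3 -m handwheel '[{"tx":0,"ty":0,"tz":0,"wx":0,"wy":0,"wz":-0.5,"claw":0},{"tx":0,"ty":0,"tz":0,"wx":0,"wy":0,"wz":-1,"claw":0},{"tx":0,"ty":0,"tz":0,"wx":0,"wy":0,"wz":-1,"claw":0}]' ; python3 -c "
from h import *
st()"
python3 -m handwheel '[{"tx":0,"ty":0,"tz":0,"wx":0,"wy":0,"wz":-0.5,"claw":0},{"tx":0,"ty":0,"tz":0,"wx":0,"wy":0,"wz":-1,"claw":0},{"tx":0,"ty":0,"tz":0,"wx":0,"wy":0,"wz":-1,"claw":0}]' ; python3 -c "
from h import *
st()"
```

```text
clock: 7.4
position: [0.488, 0.1263, 0.067]
ee_rot: [-0.165, 3.136, -0.002]
force: [2.4, -3.8, 6.4]
width: 0.13
pos [0.488  0.1263 0.067 ] ydir 96.03 z [ 9.0e-04 -1.5e-03 -1.0e+00] F [ 2.4 -3.8  6.4] T [-0.72 -0.5  -0.27] w 0.13 j [ 0.28  0.64 -0.89  2.    0.68  0.83  0.67] t 7.4
clock: 7.65
position: [0.488, 0.1263, 0.067]
ee_rot: [-0.192, 3.135, -0.002]
force: [1.5, -3.1, 7.4]
width: 0.136
pos [0.488  0.1263 0.067 ] ydir 97.01 z [ 7.0e-04 -1.5e-03 -1.0e+00] F [ 1.5 -3.1  7.4] T [-0.77 -0.55 -0.27] w 0.136 j [ 0.28  0.64 -0.89  2.    0.68  0.83  0.69] t 7.65
clock: 7.9
position: [0.4879, 0.1262, 0.067]
ee_rot: [-0.219, 3.133, -0.003]
force: [1.1, -4.8, 6.5]
width: 0.133
pos [0.4879 0.1262 0.067 ] ydir 98.01 z [ 6.0e-04 -1.6e-03 -1.0e+00] F [ 1.1 -4.8  6.5] T [-0.72 -0.41 -0.34] w 0.133 j [ 0.28  0.64 -0.9   2.    0.69  0.84  0.7 ] t 7.9
```

The yaw moment jumped from about 0 to -0.3 N m at about 95.5°, which is where the end stop should be. Now I release, lift, and check by camera.

```bash
python3 -m handwheel '[{"tx":0,"ty":0,"tz":0,"wx":0,"wy":0,"wz":0,"claw":0.15},{"tx":0,"ty":0,"tz":0,"wx":0,"wy":0,"wz":0,"claw":0.3},{"tx":0,"ty":0,"tz":0,"wx":0,"wy":0,"wz":0,"claw":0.4},{"tx":0,"ty":0,"tz":0,"wx":0,"wy":0,"wz":0,"claw":0.4},{"tx":0,"ty":0,"tz":-0.5,"wx":0,"wy":0,"wz":0,"claw":0.4},{"tx":0,"ty":0,"tz":-2,"wx":0,"wy":0,"wz":0,"claw":0.4},{"tx":0,"ty":0,"tz":-5,"wx":0,"wy":0,"wz":0,"claw":0.4},{"tx":0,"ty":0,"tz":-9,"wx":0,"wy":0,"wz":0,"claw":0.4},{"tx":0,"ty":0,"tz":-13,"wx":0,"wy":0,"wz":0,"claw":0.4},{"tx":0,"ty":0,"tz":-15,"wx":0,"wy":0,"wz":0,"claw":0.4},{"tx":0,"ty":0,"tz":-15.5,"wx":0,"wy":0,"wz":0,"claw":0.4}]' ; python3 - <<'E'
from h import *
np.set_printoptions(precision=4,suppress=True)
go((.525,.0134,.22),-75.75)
im,P=cloud("side"); cv2.imwrite("pics/a3.png",cv2.resize(im[100:280,200:420],None,fx=3.2,fy=3.2,interpolation=cv2.INTER_CUBIC))
q=P.reshape(-1,3); q=q[~np.isnan(q[:,0])]
f=q[(abs(q[:,0]-.488)<.05)&(abs(q[:,1]-.127)<.05)&(q[:,2]>.06)&(q[:,2]<.09)]
print(len(f),f.mean(0),cv2.minAreaRect((f[:,:2]*1000).astype(np.float32)))
hd=q[(q[:,2]>.12)&(q[:,2]<.13)&(abs(q[:,0]-.525)<.1)&(q[:,1]<.06)&(q[:,1]>-.04)];print(len(hd),hd.mean(0),cv2.minAreaRect((hd[:,:2]*1000).astype(np.float32)))
E
```

```text
clock: 8.82
position: [0.4887, 0.1287, 0.2259]
ee_rot: [-0.223, 3.128, 0.002]
force: [-0.3, 0.7, -0.4]
width: 0.399
t cm [ -1.95 -11.92   0.59] w deg [  0.49  -0.04 173.91]
pos [0.4887 0.1287 0.2259] ydir 98.16 z [ 0.0054  0.0016 -1.    ] F [-0.3  0.7 -0.4] T [ 0.18 -0.16  0.03] w 0.399 j [ 0.43  0.46 -1.07  1.83  0.45  1.12  0.91] t 8.82
165 [0.4895 0.1222 0.073 ] ((490.3036804199219, 123.28373718261719), (44.01179885864258, 21.73517608642578), 7.681820869445801)
217 [0.5262 0.0096 0.1241] ((525.6823120117188, 10.67453670501709), (117.35978698730469, 16.670196533203125), 13.730340003967285)
```

View pics/a3.png

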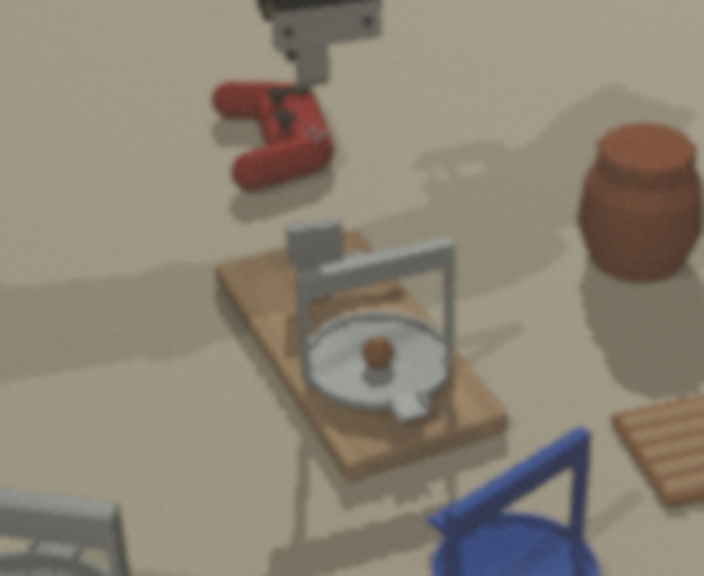

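The catch is open: its fin now lies along about +x at crop (315,240), and the dish and ball haven't been disturbed. Now I move over the handle.

```bash
python3 -m handwheel '[{"tx":0,"ty":-0.3,"tz":0,"wx":0,"wy":0,"wz":3,"claw":0.5},{"tx":-0.1,"ty":-0.8,"tz":0,"wx":0,"wy":0,"wz":9,"claw":0.6},{"tx":-0.2,"ty":-1.5,"tz":0,"wx":0,"wy":0,"wz":16,"claw":0.6},{"tx":-0.4,"ty":-2.5,"tz":0,"wx":0,"wy":0,"wz":23,"claw":0.6},{"tx":-0.5,"ty":-3.5,"tz":0,"wx":0,"wy":0,"wz":30,"claw":0.6},{"tx":-0.7,"ty":-4.5,"tz":0,"wx":0,"wy":0,"wz":37,"claw":0.6},{"tx":-0.9,"ty":-5.5,"tz":0,"wx":0,"wy":0,"wz":44,"claw":0.6},{"tx":-1.1,"ty":-6.5,"tz":0,"wx":0,"wy":0,"wz":51,"claw":0.6},{"tx":-1.2,"ty":-7.5,"tz":0,"wx":0,"wy":0,"wz":58,"claw":0.6},{"tx":-1.4,"ty":-8.5,"tz":0,"wx":0,"wy":0,"wz":65,"claw":0.6},{"tx":-1.6,"ty":-9.5,"tz":0,"wx":0,"wy":0,"wz":72,"claw":0.6},{"tx":-1.7,"ty":-10.5,"tz":0,"wx":0,"wy":0,"wz":79,"claw":0.6}]' ; python3 - <<'E'
from h import *
go((.525,.0134,.22),-75.75)
E
```

```text
clock: 9.87
position: [0.5184, 0.0249, 0.2202]
ee_rot: [-1.828, -2.553, 0.003]
force: [-0.5, 0.6, 0.3]
width: 0.602
t cm [-1.3   0.25  0.02] w deg [-1.300e-01  9.000e-02  9.454e+01]
pos [0.5184 0.0249 0.2202] ydir 18.79 z [-2.4e-03 -3.0e-04 -1.0e+00] F [-0.5  0.6  0.3] T [-0.   -0.13 -0.  ] w 0.602 j [ 0.39  0.38 -0.71  1.81  0.28  1.06 -0.09] t 9.87
```

```bash
python3 -m handwheel '[{"tx":-0.2,"ty":0,"tz":0,"wx":0,"wy":0,"wz":7,"claw":0.6},{"tx":-0.4,"ty":0.1,"tz":0,"wx":0,"wy":0,"wz":14,"claw":0.6},{"tx":-0.6,"ty":0.1,"tz":0,"wx":0,"wy":0,"wz":21,"claw":0.6},{"tx":-0.8,"ty":0.2,"tz":0,"wx":0,"wy":0,"wz":28,"claw":0.6},{"tx":-1,"ty":0.2,"tz":0,"wx":0,"wy":0,"wz":35,"claw":0.6},{"tx":-1.2,"ty":0.2,"tz":0,"wx":0,"wy":0,"wz":42,"claw":0.6},{"tx":-1.3,"ty":0.2,"tz":0,"wx":0,"wy":0,"wz":49,"claw":0.6},{"tx":-1.3,"ty":0.2,"tz":0,"wx":0,"wy":0,"wz":56,"claw":0.6},{"tx":-1.3,"ty":0.2,"tz":0,"wx":0,"wy":0,"wz":63,"claw":0.6},{"tx":-1.3,"ty":0.2,"tz":0,"wx":0,"wy":0,"wz":70,"claw":0.6},{"tx":-1.3,"ty":0.2,"tz":0,"wx":0,"wy":0,"wz":76,"claw":0.6},{"tx":-1.3,"ty":0.2,"tz":0,"wx":0,"wy":0,"wz":82,"claw":0.6}]' ; python3 - <<'E'
from h import *
go((.525,.0134,.22),-75.75)
E
```

```text
clock: 10.87
position: [0.5243, 0.0139, 0.2201]
ee_rot: [-3.056, -0.729, 0.004]
force: [-0.5, -0.6, -0.2]
width: 0.598
t cm [0.04 0.07 0.01] w deg [-0.03  0.16 12.58]
pos [0.5243 0.0139 0.2201] ydir -63.17 z [-2.7e-03 -5.0e-04 -1.0e+00] F [-0.5 -0.6 -0.2] T [-0.01 -0.05 -0.07] w 0.598 j [ 0.18  0.33 -0.4   1.82  0.15  1.03 -1.38] t 10.87
```

```bash
python3 -m handwheel '[{"tx":0,"ty":0,"tz":0.5,"wx":0,"wy":0.1,"wz":5,"claw":0.6},{"tx":0,"ty":0,"tz":2,"wx":0,"wy":0.1,"wz":10,"claw":0.6},{"tx":0,"ty":0,"tz":4,"wx":0,"wy":0.1,"wz":12,"claw":0.6},{"tx":0,"ty":0,"tz":5.5,"wx":0,"wy":0.1,"wz":12.7,"claw":0.6},{"tx":0,"ty":0,"tz":6,"wx":0,"wy":0.1,"wz":12.7,"claw":0.6},{"tx":0,"ty":0,"tz":6,"wx":0,"wy":0.1,"wz":12.7,"claw":0.6},{"tx":0,"ty":0,"tz":6,"wx":0,"wy":0.1,"wz":12.7,"claw":0.6},{"tx":0,"ty":0,"tz":6,"wx":0,"wy":0.1,"wz":12.7,"claw":0.6}]' ; python3 - <<'E'
from h import *
go((.525,.0134,.110),-75.9)
im,P=cloud("side"); cv2.imwrite("pics/a4.png",cv2.resize(im[100:280,200:420],None,fx=3.2,fy=3.2,interpolation=cv2.INTER_CUBIC))
im,P=cloud("top"); cv2.imwrite("pics/a4t.png",cv2.resize(im[130:310,200:420],None,fx=3.2,fy=3.2,interpolation=cv2.INTER_CUBIC))
E
```

```text
clock: 11.53
position: [0.5256, 0.0141, 0.1623]
ee_rot: [-3.116, -0.395, -0.004]
force: [0.1, -0.7, 0.1]
width: 0.604
t cm [-0.09  0.06  5.22] w deg [-0.   -0.14  0.36]
pos [0.5256 0.0141 0.1623] ydir -75.54 z [ 2.3e-03  7.0e-04 -1.0e+00] F [ 0.1 -0.7  0.1] T [-0.01  0.02  0.02] w 0.604 j [ 0.14  0.38 -0.35  1.89  0.16  0.89 -1.61] t 11.53
```

View pics/a4.png

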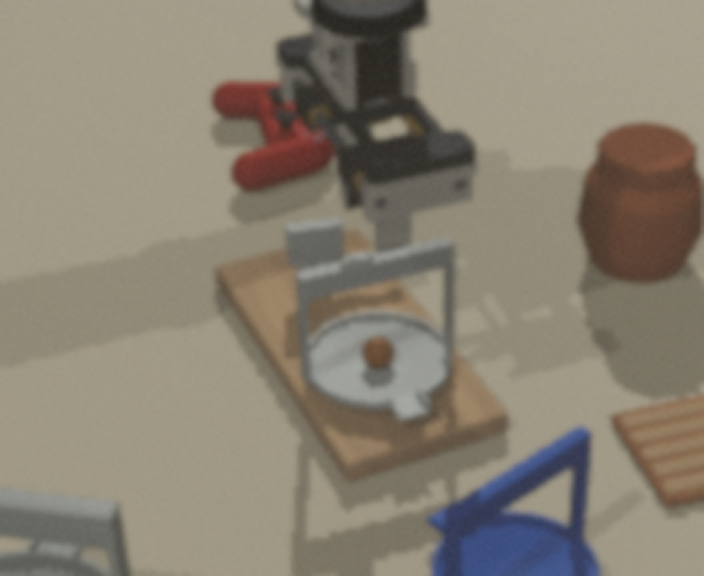

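View pics/a4t.png

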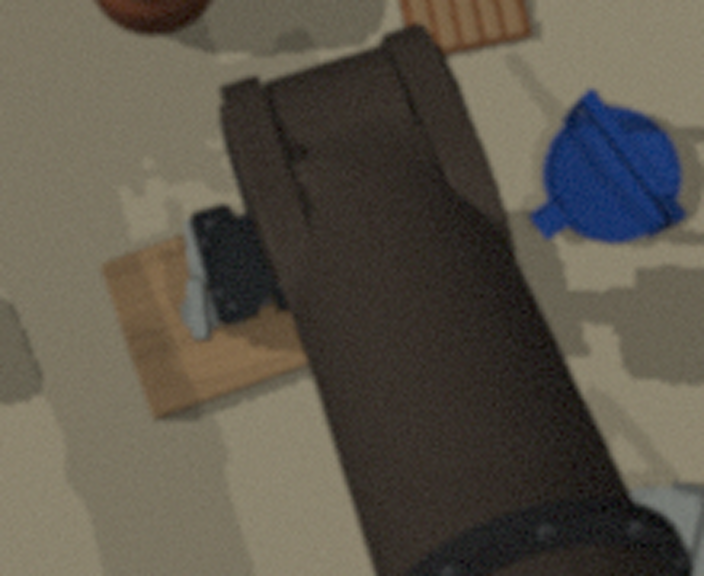

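The jaws straddle the handle bar in the side view (350-400, 255). I descend and grip.

```bash
python3 -m handwheel '[{"tx":-0.1,"ty":0.1,"tz":0.5,"wx":0,"wy":-0.1,"wz":0.4,"claw":0.6},{"tx":-0.1,"ty":0.1,"tz":2,"wx":0,"wy":-0.1,"wz":0.4,"claw":0.6},{"tx":-0.1,"ty":0.1,"tz":3.5,"wx":0,"wy":-0.1,"wz":0.4,"claw":0.6},{"tx":-0.1,"ty":0.1,"tz":4.7,"wx":0,"wy":-0.1,"wz":0.4,"claw":0.6},{"tx":-0.1,"ty":0.1,"tz":5.2,"wx":0,"wy":-0.1,"wz":0.4,"claw":0.6},{"tx":-0.1,"ty":0.1,"tz":5.2,"wx":0,"wy":-0.1,"wz":0.4,"claw":0.6},{"tx":-0.1,"ty":0.1,"tz":5.2,"wx":0,"wy":-0.1,"wz":0.4,"claw":0.6}]' ; python3 - <<'E'
from h import *
go((.525,.0134,.110),-75.9)
E
```

```text
clock: 12.22
position: [0.5247, 0.0129, 0.1099]
ee_rot: [-3.118, -0.384, 0.0]
force: [-0.2, -0.8, -0.1]
width: 0.602
t cm [ 0.04 -0.05 -0.01] w deg [-0.01  0.   -0.07]
pos [0.5247 0.0129 0.1099] ydir -75.97 z [-1.e-04  2.e-04 -1.e+00] F [-0.2 -0.8 -0.1] T [-0.05 -0.09  0.02] w 0.602 j [ 0.12  0.45 -0.33  1.94  0.2   0.78 -1.65] t 12.22
```

```bash
python3 -m handwheel '[{"tx":0,"ty":0,"tz":0,"wx":0,"wy":0,"wz":0,"claw":0.5},{"tx":0,"ty":0,"tz":0,"wx":0,"wy":0,"wz":0,"claw":0.4},{"tx":0,"ty":0,"tz":0,"wx":0,"wy":0,"wz":0,"claw":0.32},{"tx":0,"ty":0,"tz":0,"wx":0,"wy":0,"wz":0,"claw":0.26},{"tx":0,"ty":0,"tz":0,"wx":0,"wy":0,"wz":0,"claw":0.22},{"tx":0,"ty":0,"tz":0,"wx":0,"wy":0,"wz":0,"claw":0.19},{"tx":0,"ty":0,"tz":0,"wx":0,"wy":0,"wz":0,"claw":0.17},{"tx":0,"ty":0,"tz":0,"wx":0,"wy":0,"wz":0,"claw":0.15},{"tx":0,"ty":0,"tz":0,"wx":0,"wy":0,"wz":0,"claw":0.13},{"tx":0,"ty":0,"tz":0,"wx":0,"wy":0,"wz":0,"claw":0.1},{"tx":0,"ty":0,"tz":0,"wx":0,"wy":0,"wz":0,"claw":0.05},{"tx":0,"ty":0,"tz":0,"wx":0,"wy":0,"wz":0,"claw":0}]' 10
python3 -m handwheel '[{"tx":0,"ty":0,"tz":0,"wx":0,"wy":0,"wz":0,"claw":0},{"tx":0,"ty":0,"tz":0,"wx":0,"wy":0,"wz":0,"claw":0},{"tx":0,"ty":0,"tz":0,"wx":0,"wy":0,"wz":0,"claw":0},{"tx":0,"ty":0,"tz":0,"wx":0,"wy":0,"wz":0,"claw":0}]' 30
python3 - <<'E'
from h import *
st()
im,P=cloud("side"); cv2.imwrite("pics/a5.png",cv2.resize(im[100:280,200:420],None,fx=3.2,fy=3.2,interpolation=cv2.INTER_CUBIC))
E
```

```text
clock: 13.22
position: [0.5245, 0.0128, 0.1096]
ee_rot: [-3.118, -0.384, 0.001]
force: [-0.4, -0.4, -1.1]
width: 0.133
clock: 13.55
position: [0.5245, 0.0129, 0.1096]
ee_rot: [-3.118, -0.384, 0.0]
force: [-0.7, -0.4, -3.0]
width: 0.127
pos [0.5245 0.0129 0.1096] ydir -75.96 z [-3.e-04  2.e-04 -1.e+00] F [-0.7 -0.4 -3. ] T [ 0.03 -0.01 -0.01] w 0.127 j [ 0.12  0.45 -0.33  1.95  0.2   0.78 -1.65] t 13.55
```

View pics/a5.png

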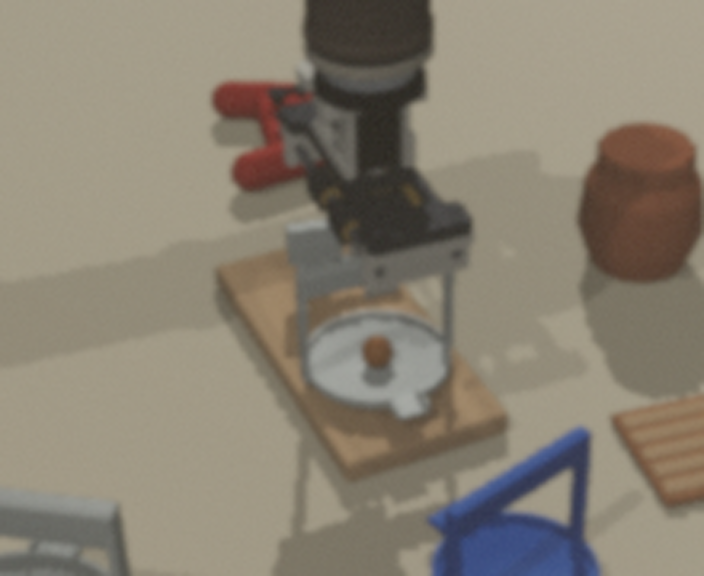

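The bar is gripped (opening 0.127, about 12 mm) and the ball is centred at (377,350). Now a slow, eased lift.

```bash
python3 -m handwheel '[{"tx":0,"ty":0,"tz":-0.05,"wx":0,"wy":0,"wz":0,"claw":0},{"tx":0,"ty":0,"tz":-0.15,"wx":0,"wy":0,"wz":0,"claw":0},{"tx":0,"ty":0,"tz":-0.35,"wx":0,"wy":0,"wz":0,"claw":0},{"tx":0,"ty":0,"tz":-0.6,"wx":0,"wy":0,"wz":0,"claw":0},{"tx":0,"ty":0,"tz":-0.9,"wx":0,"wy":0,"wz":0,"claw":0},{"tx":0,"ty":0,"tz":-1.25,"wx":0,"wy":0,"wz":0,"claw":0},{"tx":0,"ty":0,"tz":-1.65,"wx":0,"wy":0,"wz":0,"claw":0},{"tx":0,"ty":0,"tz":-2.05,"wx":0,"wy":0,"wz":0,"claw":0},{"tx":0,"ty":0,"tz":-2.45,"wx":0,"wy":0,"wz":0,"claw":0},{"tx":0,"ty":0,"tz":-2.85,"wx":0,"wy":0,"wz":0,"claw":0},{"tx":0,"ty":0,"tz":-3.25,"wx":0,"wy":0,"wz":0,"claw":0},{"tx":0,"ty":0,"tz":-3.65,"wx":0,"wy":0,"wz":0,"claw":0}]'
python3 - <<'E'
from h import *
go((.525,.0134,.211),-75.9)
E
python3 -m handwheel '[{"tx":0,"ty":0,"tz":-0.4,"wx":0,"wy":0,"wz":0,"claw":0},{"tx":0,"ty":0,"tz":-0.8,"wx":0,"wy":0,"wz":0,"claw":0},{"tx":0,"ty":0,"tz":-1.2,"wx":0,"wy":0,"wz":0,"claw":0},{"tx":0,"ty":0,"tz":-1.6,"wx":0,"wy":0,"wz":0,"claw":0},{"tx":0,"ty":0,"tz":-2,"wx":0,"wy":0,"wz":0,"claw":0},{"tx":0,"ty":0,"tz":-2.4,"wx":0,"wy":0,"wz":0,"claw":0},{"tx":0,"ty":0,"tz":-2.8,"wx":0,"wy":0,"wz":0,"claw":0},{"tx":0,"ty":0,"tz":-3.2,"wx":0,"wy":0,"wz":0,"claw":0},{"tx":0,"ty":0,"tz":-3.6,"wx":0,"wy":0,"wz":0,"claw":0},{"tx":0,"ty":0,"tz":-4,"wx":0,"wy":0,"wz":0,"claw":0},{"tx":0,"ty":0,"tz":-4.4,"wx":0,"wy":0,"wz":0,"claw":0},{"tx":0,"ty":0,"tz":-4.75,"wx":0,"wy":0,"wz":0,"claw":0}]'
python3 - <<'E'
from h import *
go((.525,.0134,.211),-75.9)
E
python3 -m handwheel '[{"tx":0,"ty":0,"tz":-0.32,"wx":0,"wy":0,"wz":0,"claw":0},{"tx":0,"ty":0,"tz":-0.6,"wx":0,"wy":0,"wz":0,"claw":0},{"tx":0,"ty":0,"tz":-0.85,"wx":0,"wy":0,"wz":0,"claw":0},{"tx":0,"ty":0,"tz":-1.05,"wx":0,"wy":0,"wz":0,"claw":0},{"tx":0,"ty":0,"tz":-1.22,"wx":0,"wy":0,"wz":0,"claw":0},{"tx":0,"ty":0,"tz":-1.35,"wx":0,"wy":0,"wz":0,"claw":0},{"tx":0,"ty":0,"tz":-1.45,"wx":0,"wy":0,"wz":0,"claw":0},{"tx":0,"ty":0,"tz":-1.5,"wx":0,"wy":0,"wz":0,"claw":0},{"tx":0,"ty":0,"tz":-1.5,"wx":0,"wy":0,"wz":0,"claw":0},{"tx":0,"ty":0,"tz":-1.5,"wx":0,"wy":0,"wz":0,"claw":0},{"tx":0,"ty":0,"tz":-1.5,"wx":0,"wy":0,"wz":0,"claw":0}]'
python3 - <<'E'
from h import *
go((.525,.0134,.210),-75.9)
im,P=cloud("side"); cv2.imwrite("pics/a6.png",cv2.resize(im[60:280,180:420],None,fx=2.7,fy=2.7,interpolation=cv2.INTER_CUBIC))
E
```

```text
clock: 14.6
position: [0.5246, 0.0129, 0.1467]
ee_rot: [-3.118, -0.384, -0.0]
force: [0.0, -0.1, -1.6]
width: 0.13
t cm [ 0.05 -0.04 -6.43] w deg [-0.01 -0.   -0.06]
pos [0.5246 0.0129 0.1467] ydir -75.96 z [-0.e+00  2.e-04 -1.e+00] F [ 0.  -0.1 -1.6] T [0.05 0.01 0.04] w 0.13 j [ 0.13  0.4  -0.34  1.91  0.17  0.86 -1.62] t 14.6
clock: 15.6
position: [0.5247, 0.0129, 0.1942]
ee_rot: [-3.118, -0.384, -0.0]
force: [-0.5, 0.7, -1.6]
width: 0.131
t cm [ 0.05 -0.04 -1.68] w deg [-0.01 -0.01 -0.06]
pos [0.5247 0.0129 0.1942] ydir -75.96 z [ 1.e-04  2.e-04 -1.e+00] F [-0.5  0.7 -1.6] T [-0.02 -0.    0.02] w 0.131 j [ 0.15  0.35 -0.35  1.85  0.14  0.96 -1.59] t 15.6
clock: 16.52
position: [0.5245, 0.0128, 0.2086]
ee_rot: [-3.118, -0.384, 0.0]
force: [0.5, -0.1, -3.1]
width: 0.129
t cm [ 0.06 -0.04 -0.14] w deg [-0.01  0.01 -0.06]
pos [0.5245 0.0128 0.2086] ydir -75.96 z [-3.e-04  1.e-04 -1.e+00] F [ 0.5 -0.1 -3.1] T [ 0.05  0.06 -0.05] w 0.129 j [ 0.15  0.33 -0.35  1.84  0.13  1.   -1.59] t 16.52
```

View pics/a6.png

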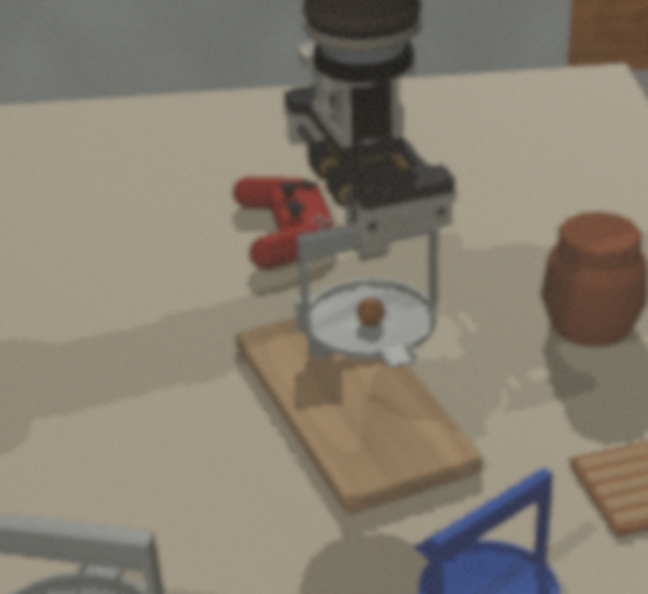

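Lifted about 10 cm, level, with the ball centred at (370,310). Now I turn 94.2° anticlockwise with gentle easing.

```bash
python3 -m handwheel '[{"tx":0,"ty":0,"tz":0,"wx":0,"wy":0,"wz":-0.3,"claw":0},{"tx":0,"ty":0,"tz":0,"wx":0,"wy":0,"wz":-1,"claw":0},{"tx":0,"ty":0,"tz":0,"wx":0,"wy":0,"wz":-2.2,"claw":0},{"tx":0,"ty":0,"tz":0,"wx":0,"wy":0,"wz":-4,"claw":0},{"tx":0,"ty":0,"tz":0,"wx":0,"wy":0,"wz":-6,"claw":0},{"tx":0,"ty":0,"tz":0,"wx":0,"wy":0,"wz":-8.5,"claw":0},{"tx":0,"ty":0,"tz":0,"wx":0,"wy":0,"wz":-11,"claw":0},{"tx":0,"ty":0,"tz":0,"wx":0,"wy":0,"wz":-13.5,"claw":0},{"tx":0,"ty":0,"tz":0,"wx":0,"wy":0,"wz":-16,"claw":0},{"tx":0,"ty":0,"tz":0,"wx":0,"wy":0,"wz":-18.5,"claw":0},{"tx":0,"ty":0,"tz":0,"wx":0,"wy":0,"wz":-21,"claw":0},{"tx":0,"ty":0,"tz":0,"wx":0,"wy":0,"wz":-23.5,"claw":0}]'
python3 - <<'E'
from h import *
go((.525,.0134,.209),18.2)
E
python3 -m handwheel '[{"tx":0,"ty":0,"tz":0,"wx":0,"wy":0,"wz":-2.5,"claw":0},{"tx":0,"ty":0,"tz":0,"wx":0,"wy":0,"wz":-5,"claw":0},{"tx":0,"ty":0,"tz":0,"wx":0,"wy":0,"wz":-7.5,"claw":0},{"tx":0,"ty":0,"tz":0,"wx":0,"wy":0,"wz":-10,"claw":0},{"tx":0,"ty":0,"tz":0,"wx":0,"wy":0,"wz":-12.5,"claw":0},{"tx":0,"ty":0,"tz":0,"wx":0,"wy":0,"wz":-15,"claw":0},{"tx":0,"ty":0,"tz":0,"wx":0,"wy":0,"wz":-17.5,"claw":0},{"tx":0,"ty":0,"tz":0,"wx":0,"wy":0,"wz":-20,"claw":0},{"tx":0,"ty":0,"tz":0,"wx":0,"wy":0,"wz":-22.5,"claw":0},{"tx":0,"ty":0,"tz":0,"wx":0,"wy":0,"wz":-25,"claw":0},{"tx":0,"ty":0,"tz":0,"wx":0,"wy":0,"wz":-27.5,"claw":0},{"tx":0,"ty":0,"tz":0,"wx":0,"wy":0,"wz":-30,"claw":0}]'
python3 - <<'E'
from h import *
go((.525,.0134,.209),18.2)
im,P=cloud("side"); cv2.imwrite("pics/a7.png",cv2.resize(im[60:280,180:420],None,fx=2.7,fy=2.7,interpolation=cv2.INTER_CUBIC))
E
```

```text
clock: 17.57
position: [0.5246, 0.0128, 0.2087]
ee_rot: [-2.973, -1.016, 0.0]
force: [-0.1, -0.2, -1.9]
width: 0.132
t cm [ 0.07 -0.02 -0.03] w deg [-1.000e-02 -1.000e-02 -7.046e+01]
pos [0.5246 0.0128 0.2087] ydir -52.26 z [-1.e-04  1.e-04 -1.e+00] F [-0.1 -0.2 -1.9] T [-0.06  0.01 -0.02] w 0.132 j [ 0.21  0.34 -0.44  1.83  0.17  1.   -1.21] t 17.57
clock: 18.57
position: [0.5246, 0.0128, 0.2087]
ee_rot: [-2.608, -1.751, -0.0]
force: [0.3, 0.7, -2.8]
width: 0.129
t cm [ 0.07  0.01 -0.03] w deg [-0.000e+00 -1.000e-02 -4.047e+01]
pos [0.5246 0.0128 0.2087] ydir -22.27 z [-0.e+00  1.e-04 -1.e+00] F [ 0.3  0.7 -2.8] T [-0.07 -0.02 -0.05] w 0.129 j [ 0.3   0.36 -0.55  1.82  0.22  1.02 -0.73] t 18.57
```

View pics/a7.png

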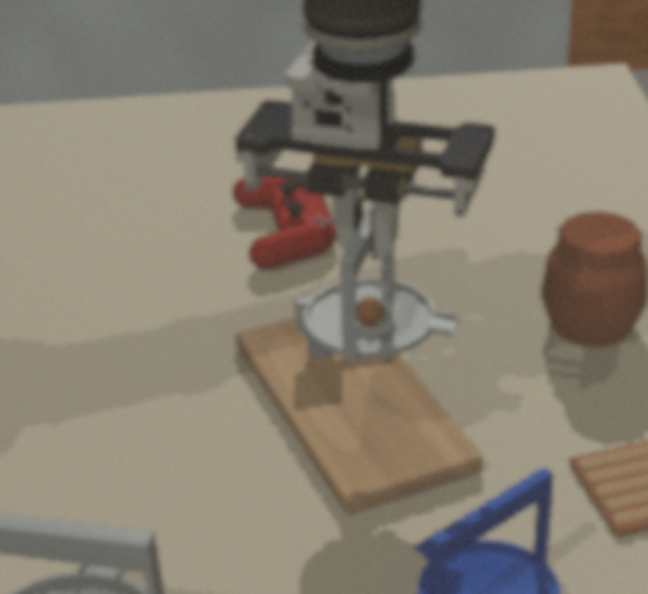

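The ball is still centred, and 40.5° are left.

```bash
python3 -m handwheel '[{"tx":0,"ty":0,"tz":0,"wx":0,"wy":0,"wz":-1,"claw":0},{"tx":0,"ty":0,"tz":0,"wx":0,"wy":0,"wz":-3,"claw":0},{"tx":0,"ty":0,"tz":0,"wx":0,"wy":0,"wz":-5.5,"claw":0},{"tx":0,"ty":0,"tz":0,"wx":0,"wy":0,"wz":-8,"claw":0},{"tx":0,"ty":0,"tz":0,"wx":0,"wy":0,"wz":-10.5,"claw":0},{"tx":0,"ty":0,"tz":0,"wx":0,"wy":0,"wz":-13,"claw":0},{"tx":0,"ty":0,"tz":0,"wx":0,"wy":0,"wz":-15.5,"claw":0},{"tx":0,"ty":0,"tz":0,"wx":0,"wy":0,"wz":-18,"claw":0},{"tx":0,"ty":0,"tz":0,"wx":0,"wy":0,"wz":-20.5,"claw":0},{"tx":0,"ty":0,"tz":0,"wx":0,"wy":0,"wz":-23,"claw":0},{"tx":0,"ty":0,"tz":0,"wx":0,"wy":0,"wz":-25.5,"claw":0},{"tx":0,"ty":0,"tz":0,"wx":0,"wy":0,"wz":-28,"claw":0}]'
python3 - <<'E'
from h import *
go((.525,.0134,.209),18.2)
E
python3 -m handwheel '[{"tx":0,"ty":0,"tz":0,"wx":0,"wy":0,"wz":-2.3,"claw":0},{"tx":0,"ty":0,"tz":0,"wx":0,"wy":0,"wz":-4.5,"claw":0},{"tx":0,"ty":0,"tz":0,"wx":0,"wy":0,"wz":-6.5,"claw":0},{"tx":0,"ty":0,"tz":0,"wx":0,"wy":0,"wz":-8.3,"claw":0},{"tx":0,"ty":0,"tz":0,"wx":0,"wy":0,"wz":-9.8,"claw":0},{"tx":0,"ty":0,"tz":0,"wx":0,"wy":0,"wz":-11,"claw":0},{"tx":0,"ty":0,"tz":0,"wx":0,"wy":0,"wz":-11.8,"claw":0},{"tx":0,"ty":0,"tz":0,"wx":0,"wy":0,"wz":-12.3,"claw":0},{"tx":0,"ty":0,"tz":0,"wx":0,"wy":0,"wz":-12.5,"claw":0},{"tx":0,"ty":0,"tz":0,"wx":0,"wy":0,"wz":-12.5,"claw":0},{"tx":0,"ty":0,"tz":0,"wx":0,"wy":0,"wz":-12.5,"claw":0},{"tx":0,"ty":0,"tz":0,"wx":0,"wy":0,"wz":-12.5,"claw":0}]'
python3 - <<'E'
from h import *
np.set_printoptions(precision=4,suppress=True)
go((.525,.0134,.209),18.2)
for c in("side","top"):
    im,P=cloud(c); cv2.imwrite(f"pics/a8{c}.png",cv2.resize(im[60:280,180:420],None,fx=2.7,fy=2.7,interpolation=cv2.INTER_CUBIC))
    for l in("dish","ball_center","catch"):
        for r in nets.cut_out(l,c)[:3]:
            q=P[r["region"]];q=q[~np.isnan(q[:,0])]; print(c,l,round(r["score"],2),r["uv"],r["region"].sum(),np.median(q,0))
    q=P.reshape(-1,3); q=q[~np.isnan(q[:,0])]
    rm=q[(q[:,2]>.12)&(q[:,2]<.142)&(np.hypot(q[:,0]-.525,q[:,1]-.0134)<.085)]
    print(len(rm)); np.save(f"rm{c}.npy",rm)
    if len(rm):
        far=rm[np.hypot(rm[:,0]-.525,rm[:,1]-.0134)>.062]; 
        if len(far): m=far.mean(0); print("lip",len(far),m,np.degrees(np.arctan2(m[1]-.0134,m[0]-.525)))
E
```

```text
clock: 19.62
position: [0.5247, 0.0128, 0.2088]
ee_rot: [-2.109, -2.328, -0.0]
force: [-0.1, 0.6, -1.3]
width: 0.131
t cm [ 0.06  0.04 -0.02] w deg [ 1.000e-02 -1.000e-02 -1.255e+01]
pos [0.5247 0.0128 0.2088] ydir 5.65 z [ 1.e-04  1.e-04 -1.e+00] F [-0.1  0.6 -1.3] T [ 0.01 -0.14  0.  ] w 0.131 j [ 0.37  0.38 -0.66  1.82  0.27  1.03 -0.29] t 19.62
clock: 20.62
position: [0.5246, 0.0129, 0.2087]
ee_rot: [-1.846, -2.542, -0.0]
force: [-0.2, -0.2, -2.4]
width: 0.129
t cm [ 0.04  0.05 -0.03] w deg [ 0.   -0.01 -0.18]
pos [0.5246 0.0129 0.2087] ydir 18.02 z [-0.      0.0002 -1.    ] F [-0.2 -0.2 -2.4] T [-0.07 -0.14 -0.05] w 0.129 j [ 0.41  0.4  -0.71  1.82  0.29  1.04 -0.1 ] t 20.62
side dish 0.89 [200.7, 289.5] 5345 [ 0.2692 -0.2205  0.0172]
side dish 0.71 [358.7, 275.1] 2331 [ 0.5949 -0.1997  0.0132]
side dish 0.65 [321.0, 171.7] 1429 [0.5299 0.0051 0.133 ]
side ball_center 0.69 [319.4, 174.5] 1536 [0.5299 0.0075 0.1327]
side ball_center 0.52 [317.5, 175.4] 97 [0.5232 0.0068 0.1424]
side catch 0.49 [288.9, 173.8] 10 [0.4726 0.1202 0.0792]
1063
lip 36 [0.5882 0.035  0.1371] 18.850100262219772
top dish 0.59 [391.8, 185.2] 1621 [ 0.5877 -0.1914  0.0126]
top dish 0.39 [423.7, 288.2] 56 [ 0.3374 -0.2412  0.1424]
top ball_center 0.2 [290.1, 219.3] 101 [0.4992 0.0586 0.1352]
top catch 0.52 [260.6, 222.6] 256 [0.4984 0.129  0.0475]
68
```

View pics/a8side.png

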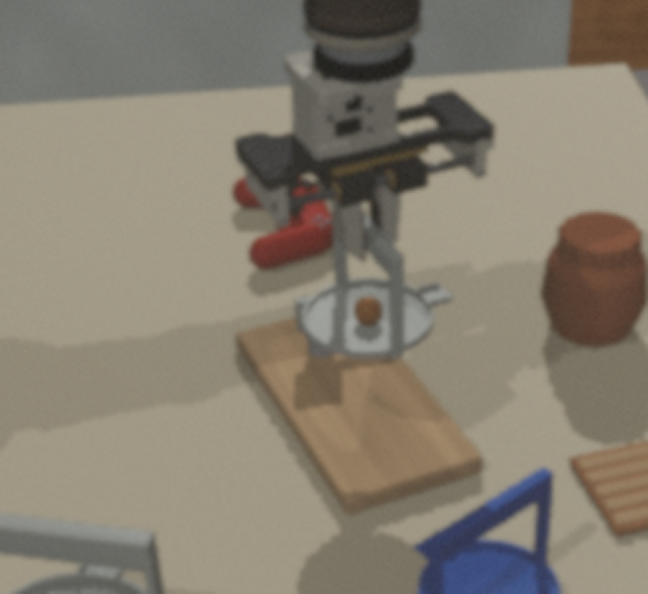

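View pics/a8top.png

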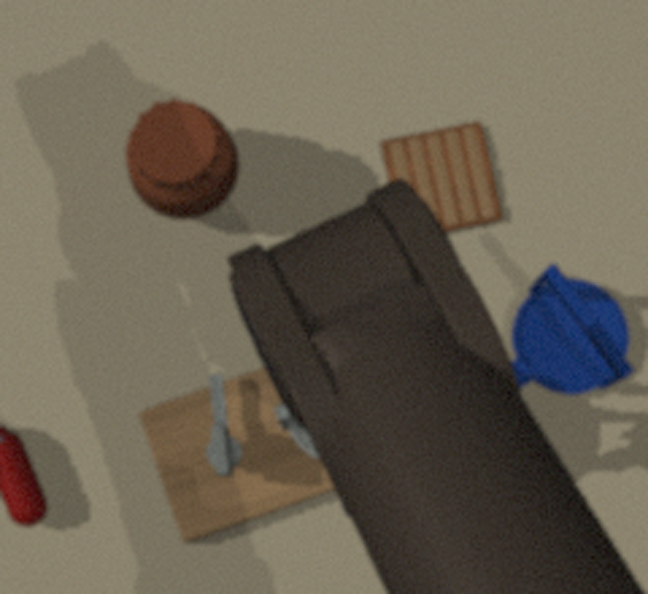

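The lip points off the far side (side view, 435,295), the ball is centred at (368,308), and the catch finger is open in the top view (218,375 to 225,470). I check the numbers for the catch angle, level and ball.

```bash
python3 - <<'E'
from h import *
np.set_printoptions(precision=4,suppress=True)
im,P=cloud("top"); q=P.reshape(-1,3); q=q[~np.isnan(q[:,0])]
f=q[(q[:,2]>.06)&(q[:,2]<.09)&(abs(q[:,0]-.488)<.05)&(abs(q[:,1]-.127)<.04)]
r=cv2.minAreaRect((f[:,:2]*1000).astype(np.float32)); w,v=np.linalg.eigh(np.cov(f[:,:2].T)); print("fin",len(f),f.mean(0),r,np.degrees(np.arctan2(*v[::-1,1])))
g=q[(q[:,2]>.034)&(q[:,2]<.05)&(abs(q[:,0]-.525)<.045)&(abs(q[:,1]-.13)<.03)]
m=g.mean(0); print("finger",len(g),m,np.degrees(np.arctan2(m[1]-.1273,m[0]-.488)))
im,P=cloud("side"); q=P.reshape(-1,3); q=q[~np.isnan(q[:,0])]
b=[x for x in nets.cut_out("ball_center","side") if x["region"].sum()<200]
for x in b: print("ball uv",x["uv"], "expected",proj("side",[.5246,.0129,.2087+.005-.094+.005+.0126]))
# rim: highest points in ring 50-57mm
rr=np.hypot(q[:,0]-.5246,q[:,1]-.0129); k=q[(rr<.045)&(q[:,2]>.115)&(q[:,2]<.14)]
A=np.c_[k[:,:2]-[.5246,.0129],np.hypot(k[:,0]-.5246,k[:,1]-.0129),np.ones(len(k))]
from scipy.optimize import least_squares
s=least_squares(lambda p:A@p-k[:,2],np.zeros(4),loss="soft_l1",f_scale=.001).x; print("tilt deg x,y",np.degrees(s[:2]),"cone deg",np.degrees(s[2]),"mid z",s[3],len(k))
st()
E
```

```text
fin 105 [0.4877 0.1268 0.0795] ((487.2926940917969, 127.37281036376953), (42.5539665222168, 12.222536087036133), 5.450061321258545) -174.7825970456763
finger 141 [0.5213 0.1295 0.0449] 3.699434312485161
ball uv [315.4, 175.8] expected [[316.2216 175.4363]]
tilt deg x,y [ 0.0678 -0.5968] cone deg 6.636259937200573 mid z 0.12603098447348177 515
pos [0.5246 0.0128 0.2087] ydir 18.04 z [-0.0001  0.0001 -1.    ] F [ 0.7 -0.3 -2.2] T [-0.02 -0.09 -0.02] w 0.127 j [ 0.41  0.4  -0.71  1.82  0.29  1.04 -0.1 ] t 21.17
```

```bash
python3 -c "
from cell import arm
print(arm.sign_off())"
```

```text
the job is handed in; nothing more can be done
None
```

The job is done and handed in at about 21 s of the 64 s allowed. I turned the catch to its end stop and let it go. Then I gripped the dish's handle, lifted the dish straight up 9.9 cm and turned it 94° anticlockwise. The extra 4° made up for the dish standing slightly askew at the start.

What the last checks showed:
- **Catch:** its fin lies at 5.2–5.5° in the world, where the end stop should put it at about 5.5°. The yaw moment had also risen at the stop.
- **Lip direction:** the jaws are at 18.0° and the camera puts the lip at 18.9°. The stand's far side faces 18.2°.
- **Level:** the camera's fit of the dish's inside shows 0.6° of tilt or less. That fit also gave the cone as 6.6° instead of the known 8°, so it is only good to about a degree. The tool itself stands vertical to within 0.02°.
- **Ball and hold:** the ball is within 1 pixel of the middle, and the arm was still with the handle held at 30 N.
- **Other things:** in the last pictures the pot, coaster, controller and the two look-alikes look undisturbed. I judged this by eye, and the remote was outside the last cropped views, so I did not re-check it; the low path over there never came near it.

The first move command was refused because its rows left out some values. Nothing moved because of it.

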